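Free the seized plug from the dry-block heater

TASK

The closing plug has seized in the bore of the aluminium block of the dry-block heater. Pinch its two sprung orange tabs together, twist the plug back and forth in small turns while pulling it gently upward until it comes free (the loose block must stay down in its seat in the heater; a straight pull only lifts it), then stand it upright on its brass foot in the shallow steel pan, without dropping it, and leave the block seated and the open flask and the timer where they are.

Things in the scene. Friction and masses are not known exactly. Their poses are not given: they have to be found in the camera images.
- heater: Fixed white dry-block heater, 150 (x) x 130 (y) x 60 mm tall, control panel on its -x face. Origin: centre of its underside. A square pocket 82 mm wide and 30 mm deep in its top holds the block.
- block: Loose aluminium block, 80 x 80 x 60 mm, about 1 kg (10 N lifts it). Origin: centre of its underside, z up. It stands 30 mm deep in the heater's pocket, which keeps it from turning; its top is 30 mm above the heater's top.
- block_bore (a point): Centre of the mouth of the 31 mm bore, on top of the block, 60 mm above its origin.
- plug: Loose plug, about 0.22 kg, 111 mm tall, z up along its axis. Origin on the axis at the underside of its black flange (50 mm across, 6 mm thick), which rests on the block at the start. Below: brass shank and foot. Above: grey core between two orange tabs. Foot clear of the block's top after 45 mm of rise, of the keepers after 65 mm.
- plug_grip (a point): On the plug's axis 48 mm above its origin, the height to pinch. Tabs at +y and -y, 26 mm wide (x), 12 to 66 mm above the origin, 38 mm over the outer faces; pinched home 28 mm (under 10 N; hold with about 40 N), which frees the hooks. Grip from above, fingers closing along plug y, fingertips at least 22 mm above the origin (keepers).
- plug_foot (a point): Centre of the flat brass foot, 26 mm across, 45 mm below the plug's origin. Only its first 14 mm of rise are tight: pulled straight it holds with 15 to 25 N, more than the block weighs. While being turned (0.2 to 0.35 N m) it rises with a few newtons, if it rises no more than about 3 mm per radian turned. After that it is loose.
- pan: Fixed shallow steel pan, 160 (x) x 130 (y) x 16 mm tall, walls 4 mm, floor 4 mm thick. Origin: centre of its underside.
- flask_2: Loose clear conical flask without stopper, 66 mm across, 110 mm tall; origin at the centre of its underside. A bystander.
- lab_timer: Loose white timer, 69 x 70 x 34 mm; origin at the centre of its underside. A bystander.
- keeper (a point): Top of the curved steel keeper on the block at +y, 20 mm above the block's top; a second one stands at -y. Inner radius 28 mm about the bore, outer 39 mm, each spans 45 degrees either side of its middle; open gaps at +x and -x. The hooks of the plug's tabs catch under them.
- lug (a point): Tip of the orange lug at +x of the plug's flange, 37 mm from the axis. It lets the plug turn about 0.5 rad either way from the middle (plug x along block x) before it strikes the keepers. The plug starts within 0.2 rad of the middle.
Mind the look-alikes: they are no part of the job. What is shaped like the plug but green, pink or turquoise is not meant.

How it is judged:
On the way:
1. the plug is out of the bore, its foot above the block's top, with the block still seated in the heater (z of plug_foot in the frame of block above 0.06 m and z of block in the frame of heater below 0.034 m), for 0.1 s.
At the end, for the whole second after the job is handed in: The plug stands upright (within 0.12 rad) and still on its foot inside the pan, and the block is seated in the heater's pocket (within 3 mm of its floor, level within 0.06 rad) (x of plug_foot in the frame of pan between -0.072 and 0.072 m and y of plug_foot in the frame of pan between -0.057 and 0.057 m and z of plug_foot in the frame of pan below 0.01 m and angle between plug's own z axis and vertical below 0.12 rad and linear speed of plug below 0.03 m/s and z of block in the frame of heater below 0.033 m and angle between block's own z axis and vertical below 0.06 rad); the robot touches nothing.
It fails at once if the block is lifted more than 8 mm from its seat in the heater (z of block in the frame of heater above 0.038 m).
It fails at once if the plug is dropped (falls unheld faster than 0.7 m/s, more than about 25 mm) (linear speed of plug above 0.7 m/s and contact force between the fingers and plug below 0.05 N).
It fails at once if the open flask is shoved more than 40 mm or knocked over (distance of flask_2 from where it was at the start of the episode above 0.04 m or angle between flask_2's own z axis and vertical above 0.4 rad).
It fails at once if the timer is shoved more than 40 mm (distance of lab_timer from where it was at the start of the episode above 0.04 m).
It also fails if it takes over 67 s, if anything falls off the work surface, if the arm or the gripper's body presses on something with over 40 N, if the wrist force passes 120 N, or if a joint passes its speed limit or range.

ROBOT

A 6-joint arm with a two-finger parallel gripper is mounted at the origin on a cart in front of the work surface, level with it; the furniture and walls round the work are solid. World frame = base frame: x ahead of the robot, y to its left, z up, the work surface at z = 0. Lengths are in m, angles in rad, forces in N, time in s.
With the tool pointing down it reaches from about 0.35 to 0.975 m from the base axis. Payload 4.9 kg.
Tool frame: the origin (TCP) lies at the very end of the fingers, on their centre line; the grasp point (between the pads) lies 19 mm behind it (bot.grasp_offset is the distance from the TCP to the grasp point, in m); z points along the fingers, y is the line along which they close (so a half turn about z gives the same grasp; the last joint's range is limited). The gripper opens to 85 mm and grips with 20 to 120 N. Pads are 22 mm wide; open, the fingers measure 114 mm over their backs; the gripper's body (76 mm by 85 mm) begins 54 mm behind the grasp point. The pads swing forward as they close: fully open they stand 13 mm farther back than shut.
Start: joints at [-1.319, 0.053, 1.613, -0, 1.476, -0.119], TCP at [0.226, -0.583, 0.195] pointing down, gripper open.
Joint ranges: [-3.01, 3.01], [-1.01, 2.22], [0.06, 2.58], [-1.02, 4.17], [0.09, 2.62], [-3.14, 3.14]. Speed limits (rad/s): [2.57, 2.57, 3.14, 3.14, 3.14, 3.14].

INTERFACE

Orientations are given as a 3x3 rotation matrix whose columns are the frame's x, y, z axes.
In Python, from plant import bot, viewer, models gives the robot as it stands.
- The arm moves only by the tool move_arm, never from a script. Its argument "commands" is a list of rows, each a list of 2 entries, a list of its own where there are three numbers: the shift along the tool's x, y, z each as a share of 0.25 m, from -1 to 1, then the turn, a rotation vector about the tool's x, y, z each as a share of 2 rad, from -1 to 1. In form: [[[tx, ty, tz], [ax, ay, az]], ...]. A call has 1 to 12 rows; each row is the pose to reach, as a shift and turn from the pose commanded when the call began, along the tool's axes at that moment; what a row does not reach only later rows make up. A row lasts 1/10 s, in which the tool goes at most 50 mm and 8.59 degrees, less where a joint would pass 70% of its speed; a pose out of reach is approached as far as the arm can. A call with a number of a shift or a turn outside -1 to 1 is refused whole. A call with a gripper value outside its range is refused whole. "claw" is the gripper's target within -1 to 1 (shut at 1, half-way at 0, fully open at -1), set as the call begins (left out, the last holds). The fingers move at their own pace and stop on an object; the grip force is fixed at half the most. Time passes only in rows, so rows that repeat a pose let the fingers close. It gives the time, the measured TCP pose, the force, the opening and the grip force at its end, in the units of the state.
- bot.observe(): the state, without advancing time (a new reading comes with each control period).
- viewer.read_camera(name): name is "side" or "top" or "wrist"; returns the picture (480x640x3 uint8, blue, green, red); there is no depth.
- viewer.camera_params(name): a dict with "K" (3x3 intrinsics, pixels), "R" (3x3) and "t" (3): a world point X has camera coordinates R X + t; the wrist camera has in their place "hand_eye" (4x4, takes a point from camera to tool coordinates, whose origin is the TCP and whose axes are the flange's). Camera axes: x right, y down, z forward; pixel columns grow to the right and rows downward; lengths in m; the calibration is good to about 2 mm. A picture is of the moment at which its call begins: read the wrist's pose just before it. camera_params takes no time and is no camera call.
- bot.hand_in(): hands the job in; it is judged then, once.
Trained networks look in the newest picture that a camera, given by its name, has taken for a name from the list of things; names that differ only in an ending like _2 or _b are one class to them, and where a whole thing is asked for, a point or a joint stands for the part that bears it (a point fixed in the world has none). Each returns a list of dicts, best first, with "conf" (0 to 1); they miss things now and then, are a little off and sometimes report something else, mostly with a low value. They report only what shows in the picture. A call takes as long as a camera call. They do not tell look-alikes from the thing itself.
- models.boxes_of(query, camera): "box" ([centre column, centre row, width, height] in pixels, round what is visible of it).
- models.masks_of(query, camera): "pixels" (480x640 bool, what is visible of it) and "box" ([centre column, centre row, width, height] in pixels, round what is visible of it).
The state is a dict: "t": time; "joint_positions": joint angles; "qvel": joint speeds; "effort": joint torques, N m; "ee_pos": TCP position; "orientation": TCP orientation; "force": force on the tool from outside, world axes, zero at the start; "moment": the same for the moment, N m; "finger_gap": opening from 0.0 (shut) to 1.0 (fully open); "gripper_force": force on a finger pad.
Only numpy, scipy, OpenCV 4.12 (cv2) and the standard library are available. Lean on these libraries where they do the work, as an engineer would, in place of code of your own. Each camera call takes 0.05 s, during which the arm holds its last target. There are 200 camera calls.

## Working session

There is one attempt and no reset: what is moved stays moved. The work goes in short steps, Python scripts to look and compute and a tool call to move; the robot and the scene stay as the last step left them, time stands still between calls to the robot, and variables do not carry over. Pictures are saved under pics/ and viewed, at most 14 in all, crops included, and the job is handed in when it is done.

Besides the shell and the picture viewer there is one more tool, called after "Request:" in YAML: its name, and indented under it one key for each argument. move_arm: Moves the arm, as the interface text tells. Shift numbers are shares of 0.25 m and turn numbers shares of 2 rad, none past 1 either way. Its arguments: {"type":"object","properties":{"commands":{"type":"array"},"claw":{"type":"number"}},"required":["commands"]}

```bash
ls; mkdir -p pics; python3 - <<'E'
from plant import bot, viewer, models
import cv2, numpy as np
a=viewer.read_camera("top"); b=viewer.read_camera("side")
cv2.imwrite("pics/a.png",np.hstack([cv2.resize(a,(400,300)),cv2.resize(b,(400,300))]))
cv2.imwrite("pics/top.png",a);cv2.imwrite("pics/side.png",b)
for c in("top","side"):
  for q in("plug","block","pan","heater","flask_2","lab_timer"):
    print(c,q,[(round(d["conf"],2),np.round(d["box"]).tolist()) for d in models.boxes_of(q,c)])
  p=viewer.camera_params(c);print({k:np.round(v,3).tolist() for k,v in p.items()})
print(viewer.camera_params("wrist"))
s=bot.observe();print(s["t"],s["ee_pos"],s["orientation"],s["force"])
E
```

```text
pics
top plug [(0.84, [230.0, 297.0, 23.0, 22.0]), (0.78, [330.0, 267.0, 21.0, 22.0]), (0.65, [201.0, 200.0, 26.0, 30.0]), (0.57, [261.0, 226.0, 18.0, 23.0])]
top block [(0.94, [260.0, 231.0, 36.0, 39.0])]
top pan [(0.94, [427.0, 238.0, 81.0, 83.0])]
top heater [(0.66, [260.0, 233.0, 63.0, 76.0])]
top flask_2 [(0.86, [342.0, 182.0, 26.0, 27.0])]
top lab_timer [(0.84, [310.0, 314.0, 28.0, 34.0]), (0.74, [426.0, 240.0, 81.0, 83.0])]
{'K': [[576.914, 0.0, 322.927], [0.0, 576.914, 244.767], [0.0, 0.0, 1.0]], 'R': [[0.021, -1.0, 0.008], [-0.99, -0.022, -0.139], [0.139, -0.005, -0.99]], 't': [0.003, 0.524, 1.327]}
side plug [(0.87, [348.0, 168.0, 27.0, 48.0]), (0.85, [293.0, 272.0, 30.0, 53.0]), (0.63, [242.0, 199.0, 22.0, 51.0])]
side block [(0.88, [323.0, 203.0, 43.0, 46.0])]
side pan [(0.73, [366.0, 405.0, 118.0, 99.0])]
side heater []
side flask_2 [(0.62, [411.0, 275.0, 36.0, 59.0])]
side lab_timer [(0.8, [237.0, 282.0, 36.0, 47.0])]
{'K': [[513.312, 0.0, 314.912], [0.0, 513.312, 235.447], [0.0, 0.0, 1.0]], 'R': [[0.985, -0.174, -0.006], [-0.123, -0.668, -0.734], [0.124, 0.724, -0.679]], 't': [-0.496, 0.165, 0.885]}
{'K': array([[346.77698137,   0.        , 320.96911708],
       [  0.        , 346.77698137, 238.94363104],
       [  0.        ,   0.        ,   1.        ]]), 'hand_eye': array([[-4.06340031e-05, -9.49710856e-01, -3.13128229e-01,
         7.90223808e-02],
       [ 9.99999983e-01, -9.46536124e-05,  1.57314340e-04,
        -4.15398883e-04],
       [-1.79041855e-04, -3.13128218e-01,  9.49710844e-01,
        -1.78729355e-01],
       [ 0.00000000e+00,  0.00000000e+00,  0.00000000e+00,
         1.00000000e+00]])}
0.7 [ 0.22645187 -0.58250418  0.19452017] [[ 9.32045007e-01  3.62342524e-01 -9.72889625e-07]
 [ 3.62342524e-01 -9.32045007e-01 -1.60583738e-05]
 [-6.72540863e-06  1.46146079e-05 -1.00000000e+00]] [ 0.25711817 -0.12996373  0.09181085]
```

View pics/top.png

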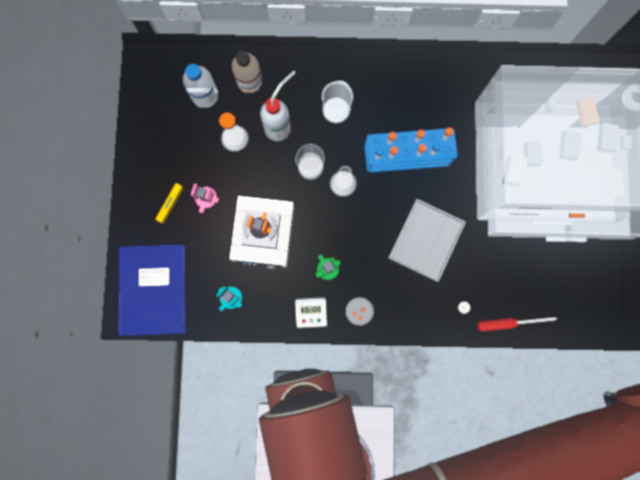

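View pics/side.png

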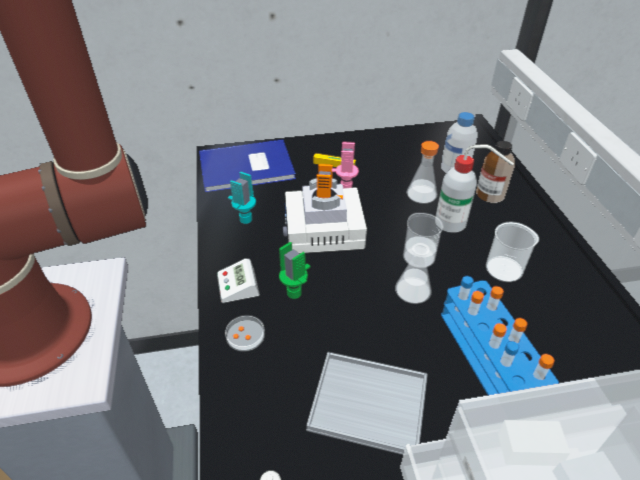

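The plug with orange tabs sits in the heater at about (261,228) in the top view. The pan is at (427,240), the flask at (342,182) and the timer at (310,314). The green, pink and turquoise plugs are look-alikes. Next I'll measure.

```bash
cat > h.py <<'E'
from plant import bot, viewer, models
import cv2, numpy as np
def cam(c,s=None):
    p=viewer.camera_params(c)
    if c!="wrist": return p["K"],p["R"],np.array(p["t"])
    s=s or bot.observe()
    T=np.eye(4);T[:3,:3]=s["orientation"];T[:3,3]=s["ee_pos"]
    M=np.linalg.inv(T@p["hand_eye"]);return p["K"],M[:3,:3],M[:3,3]
def ray(C,uv,z):
    K,R,t=C;uv=np.atleast_2d(np.float64(uv))
    d=(R.T@np.linalg.inv(K)@np.c_[uv,np.ones(len(uv))].T).T;o=-R.T@t
    return o+d*((z-o[2])/d[:,2])[:,None]
def proj(C,X):
    K,R,t=C;q=(K@(R@np.atleast_2d(X).T+t[:,None])).T;return q[:,:2]/q[:,2:]
E
python3 - <<'E'
from h import *
viewer.read_camera("top")
C=cam("top")
def rect(q,z,i=0):
    m=models.masks_of(q,"top")
    for d in m[:2]:
        pts=np.argwhere(d["pixels"])[:,::-1]
        P=ray(C,pts,z)[:,:2].astype(np.float32)
        (c,wh,a)=cv2.minAreaRect(P);print(q,round(d["conf"],2),np.round(c,3),np.round(wh,3),round(a,1),len(pts))
rect("block",0.09);rect("heater",0.06);rect("pan",0.016);rect("lab_timer",0.034);rect("flask_2",0.0)
for u in [(261,225),(427,240),(342,186),(310,314),(328,267)]: print(u,ray(C,u,0.15 if u[0]==261 else .02).round(3))
E
```

```text
heater 0.71 [0.547 0.159] [0.133 0.159] 84.8 2287
pan 0.58 [ 0.546 -0.234] [0.132 0.165] 64.8 3644
pan 0.23 [0.554 0.164] [0.141 0.168] 85.2 2512
lab_timer 0.9 [0.366 0.04 ] [0.067 0.072] 4.4 879
flask_2 0.82 [ 0.685 -0.03 ] [0.07  0.067] 32.3 618
(261, 225) [[0.548 0.151 0.15 ]]
(427, 240) [[ 0.543 -0.235  0.02 ]]
(342, 186) [[ 0.671 -0.029  0.02 ]]
(310, 314) [[0.361 0.041 0.02 ]]
(328, 267) [[0.473 0.001 0.02 ]]
```

Request:
move_arm:
  commands:
    - [[1,-1,-0.24],[0,0,0]]
    - [[1,-1,-0.24],[0,0,0]]
    - [[1,-1,-0.24],[0,0,0]]
    - [[1,-1,-0.24],[0,0,0]]
    - [[1,-1,-0.24],[0,0,0]]
    - [[1,-1,-0.24],[0,0,0]]
    - [[1,-1,-0.24],[0,0,0]]
    - [[1,-1,-0.24],[0,0,0]]
  claw: -1

```text
t: 1.8
ee_pos: [0.3707, -0.2556, 0.2563]
orientation: [[0.93, 0.367, 0.003], [0.367, -0.93, -0.001], [0.002, 0.002, -1.0]]
force: [-0.4, 0.0, 1.1]
finger_gap: 0.999
gripper_force: 0.0
```

Request:
move_arm:
  commands:
    - [[1,-1,0],[0,0,0]]
    - [[1,-1,0],[0,0,0]]
    - [[1,-1,0],[0,0,0]]
    - [[1,-1,0],[0,0,0]]
    - [[1,-1,0],[0,0,0]]
    - [[1,-1,0],[0,0,0]]
    - [[1,-1,0],[0,0,0]]
    - [[1,-1,0],[0,0,0]]

```text
t: 2.6
ee_pos: [0.5123, 0.0687, 0.2539]
orientation: [[0.93, 0.368, -0.001], [0.368, -0.93, 0.001], [-0.0, -0.001, -1.0]]
force: [0.2, -0.5, -0.0]
finger_gap: 1.002
gripper_force: 0.0
```

Request:
move_arm:
  commands:
    - [[0.27,-0.3,0],[0,0,0.228]]
    - [[0.27,-0.3,0],[0,0,0.228]]
    - [[0.27,-0.3,0],[0,0,0.228]]
    - [[0.27,-0.3,0],[0,0,0.228]]
    - [[0.27,-0.3,0],[0,0,0.228]]

```text
t: 3.1
ee_pos: [0.547, 0.158, 0.2542]
orientation: [[0.996, -0.084, -0.001], [-0.084, -0.996, -0.001], [-0.0, 0.001, -1.0]]
force: [-0.1, 0.0, -0.1]
finger_gap: 0.998
gripper_force: 0.0
```

```bash
python3 - <<'E'
from h import *
s=bot.observe();im=viewer.read_camera("wrist");C=cam("wrist",s)
print(s["t"],s["ee_pos"],s["orientation"].round(3),s["force"].round(2))
cv2.imwrite("pics/w1.png",im)
for q in("plug","lug","block","keeper"):
  for d in models.boxes_of(q,"wrist")[:3]: print(q,round(d["conf"],2),np.round(d["box"]))
print(proj(C,[.547,.157,.156]))
E
```

```text
3.1 [0.5470442  0.1580414  0.25419322] [[ 0.996 -0.084 -0.001]
 [-0.084 -0.996 -0.001]
 [-0.     0.001 -1.   ]] [-0.1   0.02 -0.09]
plug 0.86 [317. 203.  61.  74.]
plug 0.86 [176. 141.  76.  56.]
plug 0.85 [276. 330.  48.  73.]
lug 0.85 [318. 205.  56.  67.]
lug 0.73 [467. 265.  70.  68.]
lug 0.71 [276. 330.  44.  75.]
block 0.76 [319. 202.  80.  83.]
keeper 0.7 [321. 200.  80.  85.]
[[321.79363241 224.7639039 ]]
```

View pics/w1.png

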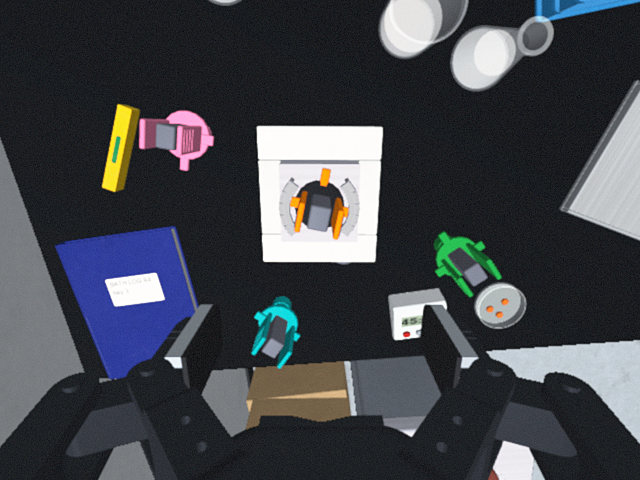

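The orange plug is at about (320,205), with its lug up at (325,175) and the tab tops near (299,236) and (337,237). I'll enlarge this area and overlay a model of the plug.

```bash
cat > fit.py <<'E'
from h import *
from scipy.optimize import least_squares
def orange(im):
    h=cv2.cvtColor(im,cv2.COLOR_BGR2HSV);return cv2.inRange(h,(6,130,90),(20,255,255))
def model(p,gap=.019):
    x,y,a=p;c,s=np.cos(a),np.sin(a)
    L=np.array([[.013,gap,.066],[-.013,gap,.066],[.013,-gap,.066],[-.013,-gap,.066],[.037,0,.003]])
    return np.c_[x+c*L[:,0]-s*L[:,1],y+s*L[:,0]+c*L[:,1],.09+L[:,2]]
E
python3 - <<'E'
from fit import *
im=cv2.imread("pics/w1.png");C=cam("wrist")
B=im[145:265,240:400];S=5
B=cv2.resize(B,None,fx=S,fy=S,interpolation=cv2.INTER_CUBIC)
for p,col in(((.547,.157,-.085),(255,0,0)),((.54,.158,-.15),(0,255,0))):
    for u in proj(C,model(p)): cv2.circle(B,(int((u[0]-240+.5)*S),int((u[1]-145+.5)*S)),4,col,-1)
cv2.imwrite("pics/w1c.png",B)
E
```

```text
(no output)
```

View pics/w1c.png

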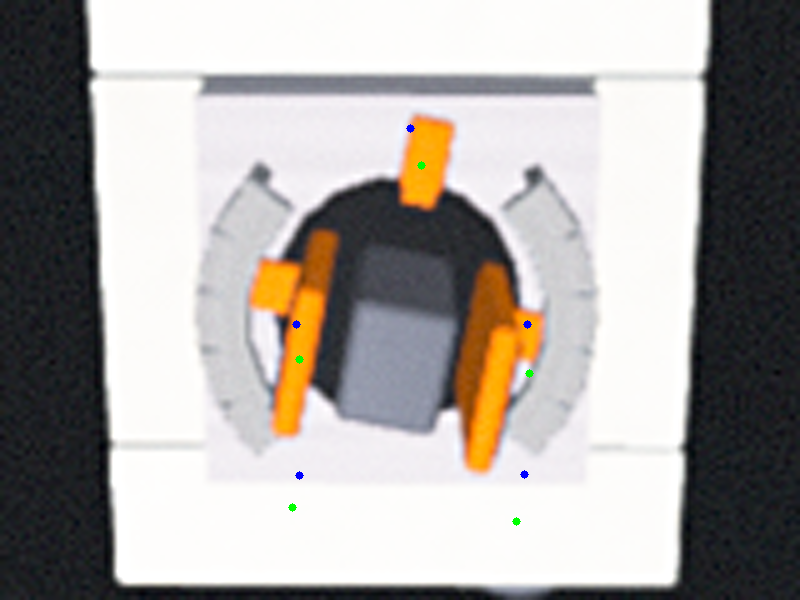

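The zoomed crop shows the plug turned a few degrees clockwise. The tab-top outer corners are at (302,290), (275,433), (517,327) and (492,470), and the lug tip is at (433,118). I'll fit to these.

```bash
python3 - <<'E'
from fit import *
C=cam("wrist")
U=np.array([(302,290),(273,433),(517,327),(492,470),(433,118)])/5-.5+[240,145]
r=least_squares(lambda p:(proj(C,model(p[:3],p[3]))-U).ravel(),[.547,.157,-.15,.018])
print(r.x.round(4),r.fun.reshape(-1,2).round(1))
for z,n,P in((.09,"block top",[(202,95),(598,95),(588,483),(207,483)]),(.06,"heater",[(90,-95+0),(710,-95)])):
    print(n,ray(C,np.array(P)/5-.5+[240,145],z).round(4), ray(C,np.array(P)/5-.5+[240,145],z).mean(0))
E
```

```text
[ 0.5504  0.1593 -0.2669  0.0182] [[-0.3 -0.7]
 [ 0.5  0.8]
 [ 0.6 -0.2]
 [-0.6  0.8]
 [-0.2 -0.7]]
block top [[0.5934 0.1939 0.09  ]
 [0.5868 0.1171 0.09  ]
 [0.5074 0.1233 0.09  ]
 [0.5142 0.2026 0.09  ]] [0.55042484 0.15918926 0.09      ]
heater [[0.6305 0.2157 0.06  ]
 [0.6196 0.0893 0.06  ]] [0.62504203 0.15251607 0.06      ]
```

Request:
move_arm:
  commands:
    - [[0.013,-0.006,0],[0,0,0.092]]
    - [[0.013,-0.006,0.1],[0,0,0.092]]
    - [[0.013,-0.006,0.2],[0,0,0.092]]
    - [[0.013,-0.006,0.3],[0,0,0.092]]
    - [[0.013,-0.006,0.4],[0,0,0.092]]
    - [[0.013,-0.006,0.48],[0,0,0.092]]
    - [[0.013,-0.006,0.536],[0,0,0.092]]
    - [[0.013,-0.006,0.536],[0,0,0.092]]

```text
t: 4.15
ee_pos: [0.5488, 0.1596, 0.1181]
orientation: [[0.964, -0.266, -0.004], [-0.266, -0.964, -0.001], [-0.004, 0.002, -1.0]]
force: [-0.3, -0.3, -0.3]
finger_gap: 0.998
gripper_force: 0.0
```

Request:
move_arm:
  commands:
    - [[0,0,0],[0,0,0]]
    - [[0,0,0],[0,0,0]]
    - [[0,0,0],[0,0,0]]
    - [[0,0,0],[0,0,0]]
    - [[0,0,0],[0,0,0]]
    - [[0,0,0],[0,0,0]]
    - [[0,0,0],[0,0,0]]
    - [[0,0,0],[0,0,0]]
  claw: 1

```text
t: 4.95
ee_pos: [0.5504, 0.1603, 0.1205]
orientation: [[0.964, -0.266, -0.0], [-0.266, -0.964, 0.0], [-0.0, 0.0, -1.0]]
force: [0.2, -0.4, 0.8]
finger_gap: 0.006
gripper_force: 0.0
```

```bash
python3 - <<'E'
from h import *
s=bot.observe();print(s)
im=viewer.read_camera("wrist");cv2.imwrite("pics/w2.png",im[150:480,120:520])
E
```

```text
{'t': 4.95, 'joint_positions': array([ 1.53590719e-01, -1.27400517e-02,  1.80546548e+00,  1.80263293e-05,
        1.34896569e+00,  1.99356229e+00]), 'qvel': array([-0.000317  ,  0.00221201,  0.00074321, -0.00145753,  0.00075607,
        0.00126351]), 'effort': array([ 2.54922423e-03, -3.50245428e+01, -3.55732942e+01,  2.99712601e-04,
        9.67710639e-05, -7.06745664e-05]), 'ee_pos': array([0.5503701 , 0.16029228, 0.12046627]), 'orientation': array([[ 9.63989496e-01, -2.65940296e-01, -1.00003861e-04],
       [-2.65940297e-01, -9.63989501e-01,  2.31249338e-06],
       [-9.70176577e-05,  2.43658373e-05, -9.99999995e-01]]), 'force': array([ 0.16543283, -0.36639373,  0.8171946 ]), 'moment': array([-0.03466537, -0.01381275,  0.0380137 ]), 'gripper_force': 0.0, 'finger_gap': 0.005606638935441669}
```

View pics/w2.png

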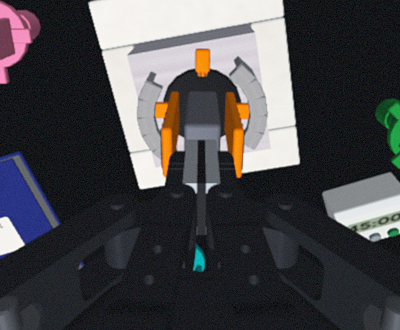

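The fingers have closed fully on the -x side of the tabs and hold nothing. I'll check the model projection and the side view before moving.

```bash
python3 - <<'E'
from fit import *
s=bot.observe();a=viewer.read_camera("side");t=viewer.read_camera("top");w=viewer.read_camera("wrist")
def crop(im,c,x,y,w_,h_,S):
    im=cv2.resize(im[y:y+h_,x:x+w_],None,fx=S,fy=S,interpolation=cv2.INTER_CUBIC);C=cam(c,s)
    P=model((.5504,.1593,-.267),.0182)
    for X,col in((P,(0,255,0)),(s["ee_pos"],(0,0,255)),(s["ee_pos"]+[0,0,.054],(255,0,255)),(np.array([.5504,.1593,.09]),(255,0,0))):
        for u in proj(C,X): cv2.circle(im,(int((u[0]-x+.5)*S),int((u[1]-y+.5)*S)),3,col,-1)
    return im
A=crop(a,"side",270,110,100,150,4);B=crop(w,"wrist",220,170,200,150,2)
D=crop(t,"top",220,180,100,75,4)
cv2.imwrite("pics/c3.png",np.hstack([A,np.vstack([B,D])]))
E
```

```text
(no output)
```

View pics/c3.png

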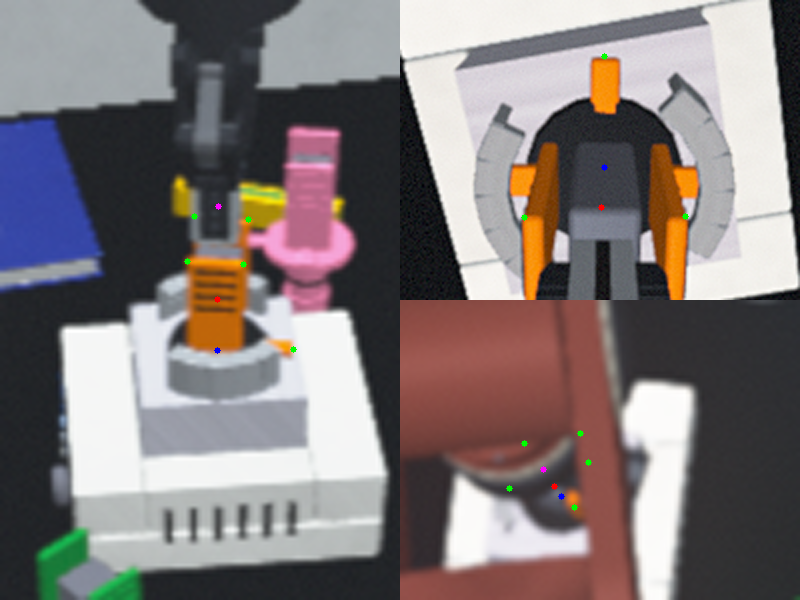

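The plug model matches all three views. The finger ends, though, sit just above the core, at about z = 0.157 and not at the reported TCP height of 0.120. The real tips are therefore about 36 mm behind the reported TCP. I'll rise, open, go about 35 mm lower than before and check again before closing.

Request:
move_arm:
  commands:
    - [[0,0.004,-0.1],[0,0,0]]
    - [[0,0.004,-0.1],[0,0,0]]

```text
t: 5.35
ee_pos: [0.5523, 0.1596, 0.1488]
orientation: [[0.964, -0.266, 0.006], [-0.266, -0.964, 0.001], [0.005, -0.002, -1.0]]
force: [1.2, 0.1, 0.5]
finger_gap: -0.002
gripper_force: 0.0
```

Request:
move_arm:
  commands:
    - [[0,0,0],[0,0,0]]
    - [[0,0,0],[0,0,0]]
    - [[0,0,0],[0,0,0]]
    - [[0,0,0],[0,0,0]]
    - [[0,0,0],[0,0,0]]
    - [[0,0,0],[0,0,0]]
    - [[0,0,0],[0,0,0]]
    - [[0,0,0],[0,0,0]]
  claw: -1

```text
t: 6.15
ee_pos: [0.5501, 0.1593, 0.1455]
orientation: [[0.964, -0.266, -0.0], [-0.266, -0.964, -0.0], [-0.0, 0.0, -1.0]]
force: [-0.7, 0.1, -1.1]
finger_gap: 1.002
gripper_force: 0.0
```

Request:
move_arm:
  commands:
    - [[0,0,0.06],[0,0,0]]
    - [[0,0,0.12],[0,0,0]]
    - [[0,0,0.17],[0,0,0]]
    - [[0,0,0.21],[0,0,0]]
    - [[0,0,0.24],[0,0,0]]
    - [[0,0,0.24],[0,0,0]]

```text
t: 6.75
ee_pos: [0.5491, 0.1591, 0.0836]
orientation: [[0.964, -0.266, -0.003], [-0.266, -0.964, -0.0], [-0.003, 0.001, -1.0]]
force: [0.1, -0.8, 0.3]
finger_gap: 1.001
gripper_force: 0.0
```

```bash
python3 - <<'E'
from fit import *
s=bot.observe();a=viewer.read_camera("side");w=viewer.read_camera("wrist")
print(bot.grasp_offset,s["ee_pos"],s["force"].round(2))
def crop(im,c,x,y,w_,h_,S):
    im=cv2.resize(im[y:y+h_,x:x+w_],None,fx=S,fy=S,interpolation=cv2.INTER_CUBIC);C=cam(c,s)
    for X,col in((s["ee_pos"],(0,0,255)),(s["ee_pos"]+[0,0,.054],(255,0,255)),(np.array([.5504,.1593,.09]),(255,0,0))):
        for u in proj(C,X): cv2.circle(im,(int((u[0]-x+.5)*S),int((u[1]-y+.5)*S)),3,col,-1)
    return im
A=crop(a,"side",270,110,100,150,4);B=crop(w,"wrist",120,170,400,300,1)
cv2.imwrite("pics/c4.png",np.hstack([A,np.vstack([B,B*0])]))
E
```

```text
0.0187 [0.5490579  0.15910127 0.08363918] [ 0.12 -0.8   0.33]
```

View pics/c4.png

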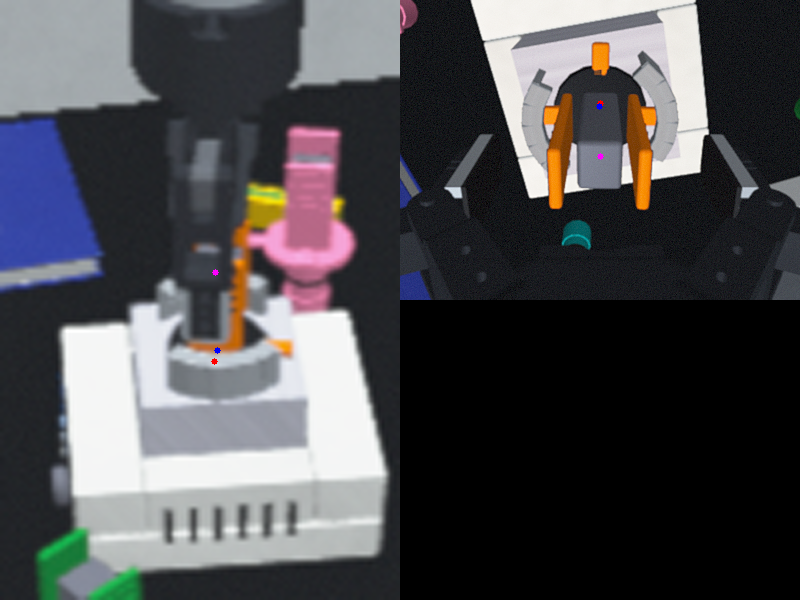

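```bash
python3 - <<'E'
from fit import *
s=bot.observe();R=s["orientation"];C=cam("side")
for yy in(.0425,.05,.057):
  b=s["ee_pos"]+R[:,1]*yy
  for z in(.11,.12,.13,.14):
    u=proj(C,[b[0],b[1],z])[0]; print(yy,z,((u-[270,110]+.5)*4).round(0))
W=cam("wrist",s)
for h in(.02,.03,.04,.05,.06):
  P=[s["ee_pos"]+R@np.array([x,.0425,-h]) for x in(.011,-.011)]
  print(h,(proj(W,P)-[120,170]).round(0).tolist())
E
```

```text
0.0425 0.11 [210. 373.]
0.0425 0.12 [210. 357.]
0.0425 0.13 [210. 340.]
0.0425 0.14 [210. 323.]
0.05 0.11 [209. 384.]
0.05 0.12 [209. 367.]
0.05 0.13 [209. 350.]
0.05 0.14 [209. 333.]
0.057 0.11 [208. 393.]
0.057 0.12 [208. 376.]
0.057 0.13 [208. 359.]
0.057 0.14 [208. 342.]
0.02 [[286.0, 99.0], [282.0, 138.0]]
0.03 [[291.0, 107.0], [287.0, 149.0]]
0.04 [[296.0, 117.0], [292.0, 160.0]]
0.05 [[303.0, 128.0], [298.0, 173.0]]
0.06 [[310.0, 140.0], [304.0, 188.0]]
```

The open tips are at about z = 0.132, so they should be near 0.12 once closed, as intended. Now I'll close.

Request:
move_arm:
  commands:
    - [[0,0,0],[0,0,0]]
    - [[0,0,0],[0,0,0]]
    - [[0,0,0],[0,0,0]]
    - [[0,0,0],[0,0,0]]
    - [[0,0,0],[0,0,0]]
    - [[0,0,0],[0,0,0]]
    - [[0,0,0],[0,0,0]]
    - [[0,0,0],[0,0,0]]
  claw: 1

```text
t: 7.65
ee_pos: [0.5508, 0.1597, 0.0878]
orientation: [[0.964, -0.266, 0.001], [-0.266, -0.964, 0.001], [0.001, -0.001, -1.0]]
force: [-3.7, 0.2, 7.5]
finger_gap: 0.246
gripper_force: 60.5
```

Request:
move_arm:
  commands:
    - [[0,0,-0.002],[0,0,-0.058]]
    - [[0,0,-0.004],[0,0,-0.116]]
    - [[0,0,-0.007],[0,0,-0.174]]
    - [[0,0,-0.01],[0,0,-0.232]]
    - [[0,0,-0.012],[0,0,-0.29]]
    - [[0,0,-0.013],[0,0,-0.235]]
    - [[0,0,-0.014],[0,0,-0.18]]
    - [[0,0,-0.015],[0,0,-0.125]]
    - [[0,0,-0.016],[0,0,-0.07]]
    - [[0,0,-0.017],[0,0,-0.015]]
    - [[0,0,-0.018],[0,0,0.04]]
    - [[0,0,-0.019],[0,0,0.095]]

```text
t: 8.85
ee_pos: [0.5495, 0.1588, 0.089]
orientation: [[0.895, -0.447, -0.001], [-0.447, -0.895, -0.001], [-0.001, 0.002, -1.0]]
force: [0.8, -1.4, -2.9]
finger_gap: 0.249
gripper_force: 58.9
```

```bash
python3 - <<'E'
from fit import *
s=bot.observe();a=viewer.read_camera("side");w=viewer.read_camera("wrist")
print(s["force"].round(2),s["moment"].round(2),s["ee_pos"],s["finger_gap"])
A=cv2.resize(a[110:260,270:370],None,fx=4,fy=4,interpolation=cv2.INTER_CUBIC);B=w[130:430,120:520]
cv2.imwrite("pics/c5.png",np.hstack([A,np.vstack([B,B*0])]))
E
```

```text
[ 0.82 -1.42 -2.91] [-0.24 -0.25  0.17] [0.54950503 0.15881171 0.08896105] 0.24892943779243173
```

View pics/c5.png

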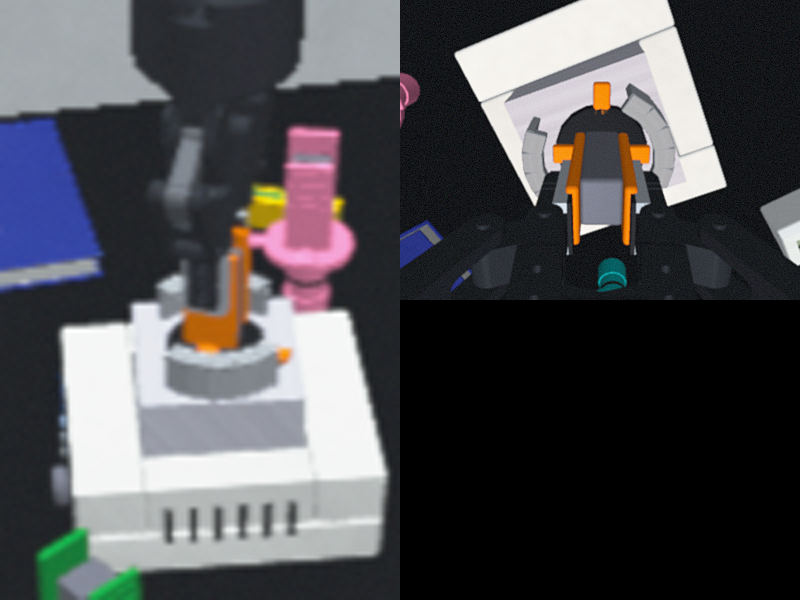

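The plug is pinched and turns with the gripper, the block is still seated, and the pull is about 3 N. I'll go on twisting.

Request:
move_arm:
  commands:
    - [[0,0,-0.001],[0,0,-0.064]]
    - [[0,0,-0.003],[0,0,-0.128]]
    - [[0,0,-0.004],[0,0,-0.192]]
    - [[0,0,-0.006],[0,0,-0.256]]
    - [[0,0,-0.007],[0,0,-0.32]]
    - [[0,0,-0.008],[0,0,-0.384]]
    - [[0,0,-0.009],[0,0,-0.32]]
    - [[0,0,-0.011],[0,0,-0.256]]
    - [[0,0,-0.012],[0,0,-0.192]]
    - [[0,0,-0.013],[0,0,-0.128]]
    - [[0,0,-0.015],[0,0,-0.064]]
    - [[0,0,-0.016],[0,0,0]]

```text
t: 10.15
ee_pos: [0.5495, 0.159, 0.0931]
orientation: [[0.896, -0.445, -0.001], [-0.445, -0.896, -0.001], [-0.001, 0.001, -1.0]]
force: [1.5, -1.1, -4.7]
finger_gap: 0.249
gripper_force: 59.1
```

Request:
move_arm:
  commands:
    - [[0,0,-0.001],[0,0,-0.064]]
    - [[0,0,-0.003],[0,0,-0.128]]
    - [[0,0,-0.004],[0,0,-0.192]]
    - [[0,0,-0.006],[0,0,-0.256]]
    - [[0,0,-0.007],[0,0,-0.32]]
    - [[0,0,-0.008],[0,0,-0.384]]
    - [[0,0,-0.009],[0,0,-0.32]]
    - [[0,0,-0.011],[0,0,-0.256]]
    - [[0,0,-0.012],[0,0,-0.192]]
    - [[0,0,-0.013],[0,0,-0.128]]
    - [[0,0,-0.015],[0,0,-0.064]]
    - [[0,0,-0.016],[0,0,0]]

```text
t: 11.35
ee_pos: [0.5495, 0.159, 0.0971]
orientation: [[0.896, -0.445, -0.001], [-0.445, -0.896, -0.001], [-0.001, 0.001, -1.0]]
force: [1.0, -0.9, -5.0]
finger_gap: 0.248
gripper_force: 59.1
```

Request:
move_arm:
  commands:
    - [[0,0,-0.001],[0,0,-0.064]]
    - [[0,0,-0.003],[0,0,-0.128]]
    - [[0,0,-0.004],[0,0,-0.192]]
    - [[0,0,-0.006],[0,0,-0.256]]
    - [[0,0,-0.007],[0,0,-0.32]]
    - [[0,0,-0.008],[0,0,-0.384]]
    - [[0,0,-0.009],[0,0,-0.32]]
    - [[0,0,-0.011],[0,0,-0.256]]
    - [[0,0,-0.012],[0,0,-0.192]]
    - [[0,0,-0.013],[0,0,-0.128]]
    - [[0,0,-0.015],[0,0,-0.064]]
    - [[0,0,-0.016],[0,0,0]]

```text
t: 12.55
ee_pos: [0.5495, 0.159, 0.1011]
orientation: [[0.896, -0.445, -0.002], [-0.445, -0.896, -0.001], [-0.001, 0.001, -1.0]]
force: [0.8, -0.2, -4.6]
finger_gap: 0.249
gripper_force: 59.2
```

Request:
move_arm:
  commands:
    - [[0,0,-0.001],[0,0,-0.064]]
    - [[0,0,-0.003],[0,0,-0.128]]
    - [[0,0,-0.004],[0,0,-0.192]]
    - [[0,0,-0.006],[0,0,-0.256]]
    - [[0,0,-0.007],[0,0,-0.32]]
    - [[0,0,-0.008],[0,0,-0.384]]
    - [[0,0,-0.009],[0,0,-0.32]]
    - [[0,0,-0.011],[0,0,-0.256]]
    - [[0,0,-0.012],[0,0,-0.192]]
    - [[0,0,-0.013],[0,0,-0.128]]
    - [[0,0,-0.015],[0,0,-0.064]]
    - [[0,0,-0.016],[0,0,0]]

```text
t: 13.75
ee_pos: [0.55, 0.1594, 0.1061]
orientation: [[0.895, -0.446, -0.0], [-0.446, -0.895, 0.0], [-0.0, 0.0, -1.0]]
force: [-0.2, -0.1, -1.8]
finger_gap: 0.25
gripper_force: 59.6
```

```bash
python3 - <<'E'
from fit import *
s=bot.observe();a=viewer.read_camera("side");w=viewer.read_camera("wrist")
print(s["force"].round(2),s["moment"].round(2),s["ee_pos"],s["finger_gap"])
A=cv2.resize(a[110:260,270:370],None,fx=4,fy=4,interpolation=cv2.INTER_CUBIC);B=w[130:430,120:520]
cv2.imwrite("pics/c6.png",np.hstack([A,np.vstack([B,B*0])]))
E
```

```text
[-0.17 -0.06 -1.82] [ 0.03 -0.06 -0.01] [0.54997145 0.15937769 0.10614865] 0.24963461502628262
```

View pics/c6.png

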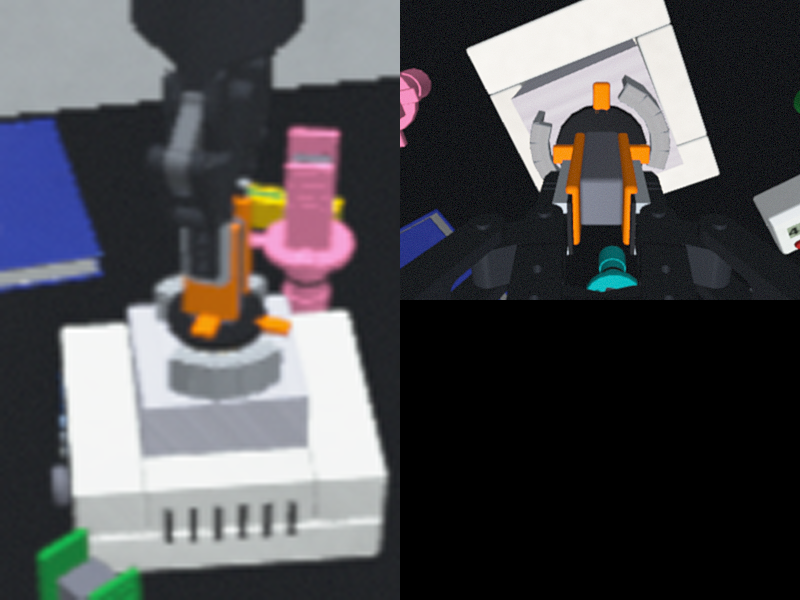

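The plug is free: the moment is near zero and the force matches its weight, with the block still seated. I'll lift it straight up.

Request:
move_arm:
  commands:
    - [[0,0,-0.015],[0,0,0]]
    - [[0,0,-0.045],[0,0,0]]
    - [[0,0,-0.08],[0,0,0]]
    - [[0,0,-0.12],[0,0,0]]
    - [[0,0,-0.16],[0,0,0]]
    - [[0,0,-0.2],[0,0,0]]
    - [[0,0,-0.24],[0,0,0]]
    - [[0,0,-0.28],[0,0,0]]
    - [[0,0,-0.31],[0,0,0]]
    - [[0,0,-0.33],[0,0,0]]
    - [[0,0,-0.33],[0,0,0]]

```text
t: 14.95
ee_pos: [0.5506, 0.1594, 0.1898]
orientation: [[0.896, -0.443, 0.002], [-0.443, -0.896, 0.0], [0.001, -0.001, -1.0]]
force: [-0.9, 0.1, -1.3]
finger_gap: 0.248
gripper_force: 59.6
```

```bash
python3 - <<'E'
from fit import *
s=bot.observe();a=viewer.read_camera("side");w=viewer.read_camera("wrist")
print(s["force"].round(2),s["moment"].round(2),s["ee_pos"],s["finger_gap"])
A=cv2.resize(a[60:260,260:393],None,fx=3,fy=3,interpolation=cv2.INTER_CUBIC);B=w[130:430,120:520]
cv2.imwrite("pics/c7.png",np.hstack([A,np.vstack([B,B*0])]))
E
```

```text
[-0.88  0.07 -1.35] [-0.03 -0.06  0.01] [0.55063276 0.15938486 0.18979869] 0.24790772569683997
```

View pics/c7.png

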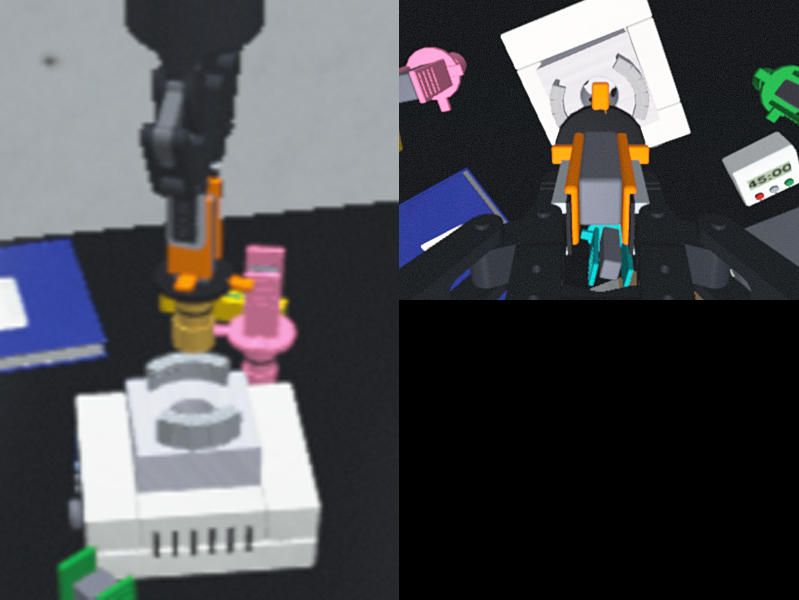

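The plug is out and upright and the block is seated. Carrying it to the pan.

Request:
move_arm:
  commands:
    - [[0.01,0.02,0],[0,0,0]]
    - [[0.03,0.06,0],[0,0,0]]
    - [[0.06,0.12,0],[0,0,0]]
    - [[0.095,0.19,0],[0,0,0]]
    - [[0.13,0.27,0],[0,0,0]]
    - [[0.17,0.35,0],[0,0,0]]
    - [[0.21,0.43,0],[0,0,0]]
    - [[0.25,0.51,0],[0,0,0]]
    - [[0.285,0.585,0],[0,0,0]]
    - [[0.315,0.65,0],[0,0,0]]
    - [[0.335,0.69,0],[0,0,0]]
    - [[0.344,0.708,0],[0,0,0]]

```text
t: 16.25
ee_pos: [0.5485, -0.0391, 0.1887]
orientation: [[0.896, -0.445, -0.0], [-0.445, -0.896, -0.0], [-0.0, 0.0, -1.0]]
force: [-0.0, -0.6, -2.4]
finger_gap: 0.246
gripper_force: 59.6
```

Request:
move_arm:
  commands:
    - [[0.01,0.02,0],[0,0,0]]
    - [[0.03,0.06,0],[0,0,0]]
    - [[0.06,0.12,0],[0,0,0]]
    - [[0.095,0.19,0],[0,0,0]]
    - [[0.13,0.27,0],[0,0,0]]
    - [[0.17,0.35,0],[0,0,0]]
    - [[0.21,0.43,0],[0,0,0]]
    - [[0.25,0.51,0],[0,0,0]]
    - [[0.285,0.585,0],[0,0,0]]
    - [[0.315,0.65,0],[0,0,0]]
    - [[0.335,0.69,0],[0,0,0]]
    - [[0.344,0.708,0],[0,0,0]]

```text
t: 17.45
ee_pos: [0.5473, -0.2354, 0.1887]
orientation: [[0.896, -0.444, -0.0], [-0.444, -0.896, 0.0], [-0.0, -0.0, -1.0]]
force: [-0.3, 1.1, -2.3]
finger_gap: 0.248
gripper_force: 59.6
```

Request:
move_arm:
  commands:
    - [[0,0,0.04],[0,0,0]]
    - [[0,0,0.1],[0,0,0]]
    - [[0,0,0.17],[0,0,0]]
    - [[0,0,0.24],[0,0,0]]
    - [[0,0,0.31],[0,0,0]]
    - [[0,0,0.38],[0,0,0]]
    - [[0,0,0.43],[0,0,0]]
    - [[0,0,0.47],[0,0,0]]
    - [[0,0,0.5],[0,0,0]]
    - [[0,0,0.51],[0,0,0]]
    - [[0,0,0.51],[0,0,0]]

```text
t: 18.55
ee_pos: [0.5475, -0.2343, 0.0612]
orientation: [[0.896, -0.443, 0.0], [-0.443, -0.896, -0.0], [0.0, 0.0, -1.0]]
force: [-0.5, 0.4, -2.7]
finger_gap: 0.252
gripper_force: 59.6
```

```bash
python3 - <<'E'
from fit import *
s=bot.observe();a=viewer.read_camera("side");w=viewer.read_camera("wrist")
print(s["force"].round(2),s["moment"].round(2),s["ee_pos"],s["finger_gap"])
A=cv2.resize(a[230:450,295:440],(395,600),interpolation=cv2.INTER_CUBIC);B=w[130:430,120:520]
cv2.imwrite("pics/c8.png",np.hstack([A,np.vstack([B,B*0])]))
E
```

```text
[-0.48  0.37 -2.69] [ 0.01  0.01 -0.02] [ 0.54750881 -0.23432036  0.06123386] 0.25187181062576736
```

View pics/c8.png

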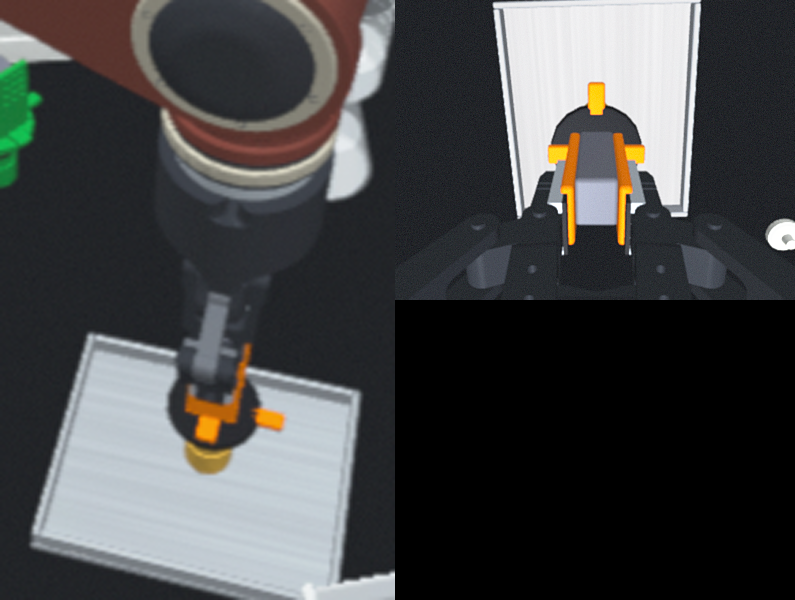

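The plug is over the middle of the pan, a little above the floor. I'll lower it slowly until it touches.

Request:
move_arm:
  commands:
    - [[0,0,0.01],[0,0,0]]
    - [[0,0,0.02],[0,0,0]]
    - [[0,0,0.03],[0,0,0]]
    - [[0,0,0.038],[0,0,0]]
    - [[0,0,0.044],[0,0,0]]
    - [[0,0,0.05],[0,0,0]]
    - [[0,0,0.05],[0,0,0]]

```text
t: 19.35
ee_pos: [0.5472, -0.2341, 0.0484]
orientation: [[0.896, -0.443, -0.001], [-0.443, -0.896, 0.0], [-0.001, -0.0, -1.0]]
force: [-0.4, -0.0, -2.3]
finger_gap: 0.25
gripper_force: 59.6
```

Request:
move_arm:
  commands:
    - [[0,0,0.004],[0,0,0]]
    - [[0,0,0.008],[0,0,0]]
    - [[0,0,0.008],[0,0,0]]

```text
t: 19.65
ee_pos: [0.5476, -0.2343, 0.0469]
orientation: [[0.896, -0.443, 0.0], [-0.443, -0.896, -0.0], [0.0, -0.0, -1.0]]
force: [-0.5, 0.1, -2.1]
finger_gap: 0.248
gripper_force: 59.6
```

Request:
move_arm:
  commands:
    - [[0,0,0.004],[0,0,0]]
    - [[0,0,0.008],[0,0,0]]
    - [[0,0,0.008],[0,0,0]]

```text
t: 19.95
ee_pos: [0.5482, -0.2346, 0.0469]
orientation: [[0.896, -0.443, 0.001], [-0.443, -0.896, -0.001], [0.001, 0.0, -1.0]]
force: [-1.8, 1.1, 7.0]
finger_gap: 0.247
gripper_force: 61.1
```

Request:
move_arm:
  commands:
    - [[0,0,0.002],[0,0,0]]
    - [[0,0,0.004],[0,0,0]]
    - [[0,0,0.004],[0,0,0]]

```text
t: 20.25
ee_pos: [0.5485, -0.2349, 0.0469]
orientation: [[0.896, -0.443, 0.002], [-0.443, -0.896, -0.001], [0.002, 0.0, -1.0]]
force: [-4.1, 2.4, 9.4]
finger_gap: 0.248
gripper_force: 61.8
```

It has touched the floor. I'll take off the excess pressure and open.

Request:
move_arm:
  commands:
    - [[0,0,-0.006],[0,0,0]]
    - [[0,0,-0.01],[0,0,0]]
    - [[0,0,-0.01],[0,0,0]]

```text
t: 20.55
ee_pos: [0.5478, -0.2345, 0.0469]
orientation: [[0.896, -0.443, 0.001], [-0.443, -0.896, -0.001], [0.001, 0.0, -1.0]]
force: [-0.1, 0.7, 3.7]
finger_gap: 0.249
gripper_force: 60.6
```

Request:
move_arm:
  commands:
    - [[0,0,0],[0,0,0]]
    - [[0,0,0],[0,0,0]]
    - [[0,0,0],[0,0,0]]
    - [[0,0,0],[0,0,0]]
    - [[0,0,0],[0,0,0]]
    - [[0,0,0],[0,0,0]]
    - [[0,0,0],[0,0,0]]
    - [[0,0,0],[0,0,0]]
    - [[0,0,0],[0,0,0]]
  claw: -1

```text
t: 21.45
ee_pos: [0.5474, -0.2343, 0.0463]
orientation: [[0.896, -0.443, 0.0], [-0.443, -0.896, -0.0], [0.0, 0.0, -1.0]]
force: [-0.0, -0.3, 0.1]
finger_gap: 0.997
gripper_force: 0.0
```

Request:
move_arm:
  commands:
    - [[0,0,-0.03],[0,0,0]]
    - [[0,0,-0.08],[0,0,0]]
    - [[0,0,-0.15],[0,0,0]]
    - [[0,0,-0.25],[0,0,0]]
    - [[0,0,-0.35],[0,0,0]]
    - [[0,0,-0.45],[0,0,0]]
    - [[0,0,-0.55],[0,0,0]]
    - [[0,0,-0.6],[0,0,0]]
    - [[0,0,-0.6],[0,0,0]]

```text
t: 22.35
ee_pos: [0.5489, -0.2351, 0.1998]
orientation: [[0.896, -0.443, 0.005], [-0.443, -0.896, -0.003], [0.006, 0.0, -1.0]]
force: [0.9, -0.2, 1.0]
finger_gap: 0.999
gripper_force: 0.0
```

```bash
python3 - <<'E'
from fit import *
s=bot.observe();a=viewer.read_camera("side");w=viewer.read_camera("wrist")
print(s["force"].round(2),s["ee_pos"],s["finger_gap"])
cv2.imwrite("pics/c9.png",np.hstack([a[120:450,200:450],w[130:460,120:520]]))
E
```

```text
[ 0.88 -0.24  1.03] [ 0.54885125 -0.23509353  0.19984686] 0.9985175363974506
```

View pics/c9.png

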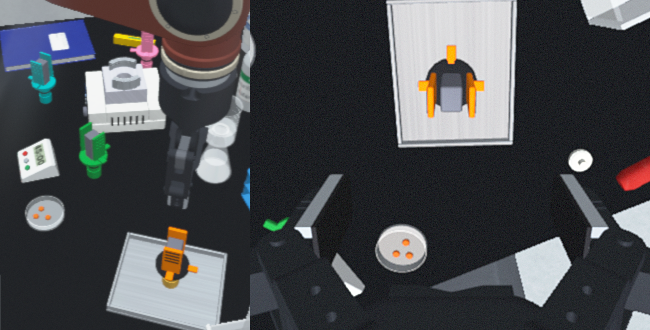

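The plug stands upright inside the pan and the gripper is clear of it. The block is seated, and the timer and flask haven't moved.

```bash
python3 -c "
from plant import bot
print(bot.hand_in())"
```

```text
the job is handed in; nothing more can be done
None
```

The plug is free and stands upright on its brass foot in the pan, with the block seated and the flask and timer where they were; I handed the job in at about 22 s, and no verdict came back.

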